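Close the denture flask press with the ring wrench

TASK

With the ring wrench from the cork mat, tighten the flask press: fit the ring right down over the screw's hexagonal head and turn it clockwise (seen from above) in short swings, lifting off and refitting, since the columns block a full turn. Stop as soon as you feel it come up firm against the flask; do not force it, and touch the head only with the wrench. Then lay the wrench flat back on its mat, let go, and leave the cast, the jar and the cup where they are.

Things in the scene. Friction and masses are not known exactly. Their poses are not given: they have to be found in the camera images.
- press: Denture flask press, bolted down: grey base 110 x 180 x 12, round brass flask, two upright steel columns (18 dia, tops at z 132) at y = +70 and -70 of its own frame, dark crossbar 36 wide along its y between them (top at z 97). Origin: centre of its underside; the screw is on its z axis (up). A wrench handle meets a column about 70 degrees either side of its -x direction, the gripper about 55.
- plate_top (a point): Top of the press's aluminium pressure plate (70 x 110 x 8) between crossbar and flask, on the screw's axis. One turn of the screw lowers it 5 mm; it meets the flask with its top about 69.6 above the press's origin. Its measured height is far too coarse to show when it bears.
- nut: Steel hexagonal head of the screw on a round collar (52 dia, 8 thick): 36 across flats, flats 15 high, then a dome to 24. Origin on its axis at the collar's top, 105 above the bench; z up; x and each 60 degrees from x point at a flat. Turns stiffly, about 0.4 N m. After 1.6 to 2.2 rad clockwise (not known beforehand) the plate meets the flask: it stops hard and stays there.
- wrench: Steel ring wrench, 0.22 to 0.36 kg, with a black handle. Origin: centre of the ring's underside, z up; handle along its -x to 140. Ring 16 high, outside 50 across, inside a plain hexagon 38 across flats, flats at x and every 60 degrees: about 6 degrees of play either way on the head. Balances 75 from the ring's centre. Fully fitted, its underside rests on the collar.
- wrench_grip (a point): Point on the wrench handle to grip: 80 from the ring's centre, 21 above the wrench's underside. The handle is here 22 wide and 24 high (underside to top), from 55 to 140 from the ring's centre.
- mat: Thin cork mat fixed to the bench, 240 (x) x 110 (y) x 4, on which the wrench lies, to the left or right of the press. Origin: centre of its underside.
- cast: Bystander: plaster dental cast, round base 72 dia, 32 high, loose, on the other side of the press. Origin: centre of its underside.
- jar: Bystander: closed jar, 56 dia, 75 high, loose, beyond the work. Origin: centre of its underside.
- cup: Bystander: steel cup, 70 dia, 80 high, loose, beyond the work. Origin: centre of its underside.
Things that resemble listed ones, but are neither listed nor needed, are in the scene too. There is more than one size of the wrench; the one meant has the size given above.

How it is judged:
By the outcome, as a careful person would: the job done as asked, in the order asked, and still so for the second after the job is handed in, with the robot touching nothing.
It also fails if it takes over 72 s, if anything falls off the work surface, if the arm or the gripper's body presses on something with over 40 N, if the wrist force passes 120 N, or if a joint passes its speed limit or range.

ROBOT

A 6-joint arm with a two-finger parallel gripper is mounted at the origin on the work surface. World frame = base frame: x ahead of the robot, y to its left, z up, the work surface at z = 0. Lengths are in m, angles in rad, forces in N, time in s.
With the tool pointing down it reaches from about 0.325 to 1 m from the base axis. Payload 5.1 kg.
Tool frame: the origin (TCP) lies on the front face of the gripper's body, between the roots of the fingers; the fingertips stand finger_overhang ahead of it and the grasp point (between the pads) lies 54 mm ahead of it (finger_overhang is the distance from the TCP to the fingertips, in m); z points along the fingers, y is the line along which they close (so a half turn about z gives the same grasp; the last joint's range is limited). The gripper opens to 85 mm and grips with 20 to 120 N. Pads are 22 mm wide; open, the fingers measure 114 mm over their backs; the gripper's body (76 mm by 85 mm) begins 54 mm behind the grasp point. The pads swing forward as they close: fully open they stand 13 mm farther back than shut.
Start: joints at [-0.083, 0.124, 1.65, -0, 1.367, -0.083], TCP at [0.65, -0, 0.304] pointing down, gripper open.
Joint ranges: [-2.61, 2.61], [-1.02, 2.33], [0.03, 2.71], [-1.35, 4.49], [0.32, 2.68], [-2.91, 2.91]. Speed limits (rad/s): [2.57, 2.57, 3.14, 3.14, 3.14, 3.14].

INTERFACE

Orientations are given as [roll, pitch, yaw] about the fixed x, y, z axes, in that order (R = Rz(yaw) Ry(pitch) Rx(roll)).
In Python, from plant import * gives the robot as it stands. The module is installed in compiled form; this text tells all that it offers.
- The arm moves only by the shell command python3 -m handwheel 'ROWS' [FORCE]. ROWS is JSON, a list that holds one entry, the list of rows, each a list of 7 numbers: the turn, a rotation vector about the tool's x, y, z in units of 6 degrees (1.0 is 6 degrees), then the shift along the tool's x, y, z in units of 0.02 m (1.0 is 0.02 m), then the opening, from -1 (shut) to 1 (fully open). In form: [[[rx, ry, rz, dx, dy, dz, fingers], ...]]. A call has 1 to 20 rows; each row shifts and turns the commanded pose from where the row before left it, along the tool's axes as they then stand; what a row does not reach is not made up. A row lasts 1/8 s, in which the tool goes at most 62.5 mm and 10.7 degrees, less where a joint would pass 70% of its speed; a pose out of reach is approached as far as the arm can. A call with a number of a shift or a turn outside -1 to 1 is refused whole. A call with a gripper value outside its range is refused whole. The fingers move at their own pace and stop on an object; FORCE is the grip in N (left out, the last holds). Time passes only in rows, so rows that do not move let the fingers close. It gives the time, the measured TCP pose, the force, the opening and the grip force at its end, in the units of the state.
- sense(): the state, without advancing time (a new reading comes with each control period).
- grab_frame(name): name is "scene" or "side" or "wrist"; returns a dict with "image" (420x560x3 uint8, red, green, blue), "vfov" (degrees; the focal length in pixels is half the picture's height over the tangent of half this angle, whatever the lens; pixels are square), "cx", "cy" (the principal point, pixels), "extrinsics" (4x4, takes a point from world to camera coordinates); the wrist camera has in their place "mount" (4x4, takes a point from camera to tool coordinates, whose origin is the TCP and whose axes are the flange's). Camera axes: x right, y down, z forward; pixel columns grow to the right and rows downward; lengths in m; the calibration is good to about 2 mm. A picture is of the moment at which its call begins: read the wrist's pose just before it. There is no depth.
- hand_in(): hands the job in; it is judged then, once.
Trained networks look in a picture, given as the dict that the camera call returned (one of the last four; its "shot" number tells which), for a name from the list of things; names that differ only in an ending like _2 or _b are one class to them, and where a whole thing is asked for, a point or a joint stands for the part that bears it (a point fixed in the world has none). Each returns a list of dicts, best first, with "p" (0 to 1); they miss things now and then, are a little off and sometimes report something else, mostly with a low value. They report only what shows in the picture. A call takes as long as a camera call. They do not tell look-alikes from the thing itself.
- search_frame(name, picture): "xy" ([column, row] in pixels, amid what is visible of it).
- cut_out(name, picture): "pixels" (420x560 bool, what is visible of it) and "xy" ([column, row] in pixels, amid what is visible of it).
The state is a dict: "time": time; "joint_pos": joint angles; "joint_vel": joint speeds; "joint_torque": joint torques, N m; "tool_pos": TCP position; "tool_rot": TCP orientation; "ft_force": force on the tool from outside, world axes, zero at the start; "moment": the same for the moment, N m; "grip_width": finger opening in m; "finger_force": force on a finger pad.
Only numpy, scipy, OpenCV 4.12 (cv2) and the standard library are available. Lean on these libraries where they do the work, as an engineer would, in place of code of your own. Each camera call takes 0.05 s, during which the arm holds its last target. There are 200 camera calls.

## Working session

There is one attempt and no reset: what is moved stays moved. The work goes in short steps, Python scripts to look and compute and a shell command to move; the robot and the scene stay as the last step left them, time stands still between calls to the robot, and variables do not carry over. Pictures are saved under pics/ and viewed, at most 10 in all, crops included, and the job is handed in when it is done.

```bash
mkdir -p pics; cat > h.py <<'E'
from plant import *
import numpy as np, cv2
from scipy.spatial.transform import Rotation as R
def K(f):
    fl=f["image"].shape[0]/2/np.tan(np.radians(f["vfov"])/2); return fl
def pose():
    s=sense(); T=np.eye(4); T[:3,:3]=R.from_euler('xyz',s["tool_rot"]).as_matrix(); T[:3,3]=s["tool_pos"]; return T
def c2w(f,T=None):
    return np.linalg.inv(f["extrinsics"]) if "extrinsics" in f else T@f["mount"]
def px2w(f,uv,z,T=None):
    M=c2w(f,T); d=M[:3,:3]@np.array([(uv[0]-f["cx"])/K(f),(uv[1]-f["cy"])/K(f),1]); o=M[:3,3]
    return o+d*(z-o[2])/d[2]
def w2px(f,p,T=None):
    q=np.linalg.inv(c2w(f,T))@np.append(p,1); return q[:2]/q[2]*K(f)+[f["cx"],f["cy"]]
def save(n,im): cv2.imwrite("pics/"+n,cv2.cvtColor(im,cv2.COLOR_RGB2BGR))
E
python3 - <<'E'
from h import *
ims=[]
Z={"wrench":.015,"wrench_grip":.025,"nut":.115,"press":.05,"mat":.004,"cast":.016,"jar":.04,"cup":.04}
for c in ["scene","side","wrist"]:
    T=pose(); f=grab_frame(c); ims.append(f["image"])
    for n in Z:
        for d in search_frame(n,f)[:3]:
            print(c,n,np.round(d["xy"]),round(d["p"],2),np.round(px2w(f,d["xy"],Z[n],T),3))
    M=c2w(f,T); print(c,M[:3,3].round(3),M[:3,2].round(2))
s=sense();print(s)
save("a.png",cv2.resize(ims[0],(800,600)))
save("b.png",cv2.resize(np.hstack(ims[1:]),(800,300)))
E
```

```text
scene wrench [357. 161.] 0.71 [0.657 0.555 0.015]
scene wrench_grip [358. 162.] 0.77 [0.665 0.541 0.025]
scene wrench_grip [305. 139.] 0.46 [0.43  0.564 0.025]
scene press [260. 243.] 0.86 [0.581 0.014 0.05 ]
scene press [268. 239.] 0.44 [0.593 0.037 0.05 ]
scene mat [283. 195.] 0.62 [0.51  0.264 0.004]
scene cast [161. 314.] 0.6 [ 0.477 -0.293  0.016]
scene jar [354. 208.] 0.96 [0.755 0.298 0.04 ]
scene cup [232. 370.] 0.71 [ 0.726 -0.325  0.04 ]
scene [ 1.005 -0.575  0.923] [-0.35  0.6  -0.72]
side wrench [147. 303.] 0.86 [0.668 0.545 0.015]
side wrench [268. 289.] 0.79 [0.478 0.301 0.015]
side wrench [273. 295.] 0.63 [0.456 0.307 0.015]
side wrench_grip [150. 302.] 0.85 [0.657 0.54  0.025]
side wrench_grip [247. 379.] 0.75 [0.327 0.525 0.025]
side wrench_grip [270. 286.] 0.67 [0.476 0.296 0.025]
side press [308. 220.] 0.57 [0.555 0.053 0.05 ]
side mat [271. 293.] 0.87 [0.469 0.299 0.004]
side cast [397. 191.] 0.7 [ 0.465 -0.291  0.016]
side jar [202. 236.] 0.82 [0.736 0.302 0.04 ]
side cup [345. 143.] 0.79 [ 0.74 -0.37  0.04]
side [-0.133  0.938  1.023] [ 0.51 -0.57 -0.64]
wrist n
[... 201 characters left out ...]
joint_pos': array([-8.26288238e-02,  1.23794624e-01,  1.65030799e+00,  2.02333463e-05,
        1.36750744e+00, -8.25623366e-02]), 'joint_vel': array([ 0.00145742, -0.00025807,  0.00080661,  0.00129767, -0.00033227,
       -0.00159838]), 'joint_torque': array([-1.51124525e-03, -4.23602128e+01, -3.65746307e+01, -1.49047905e-04,
        6.78507859e-04, -1.85853457e-05]), 'tool_pos': array([ 6.49984234e-01, -4.24629245e-05,  3.03920962e-01]), 'tool_rot': array([-3.14157695e+00, -2.11841688e-05,  1.57072575e+00]), 'ft_force': array([-0.34796176, -0.17784459, -0.41320115]), 'moment': array([-8.48554880e-05, -2.84748162e-02, -2.55838279e-02]), 'finger_force': 0.0, 'grip_width': 0.08519413450753445}
```

View pics/a.png

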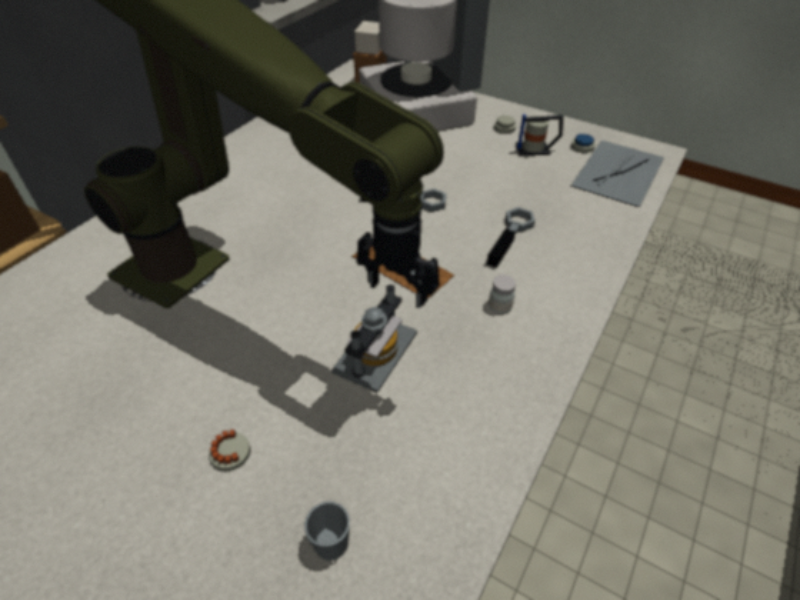

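View pics/b.png

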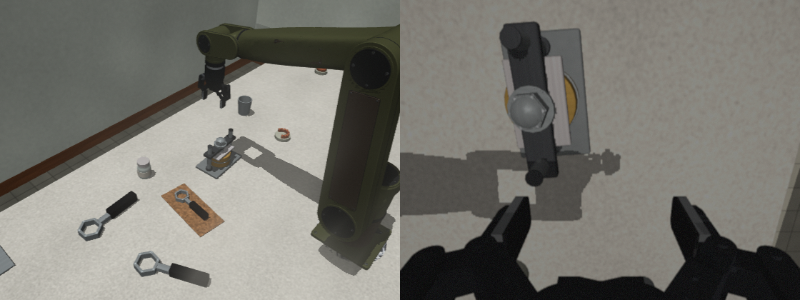

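Candidates for the wrench, in side-frame pixels:
- (268,289): lies on the cork mat.
- (147,303): on the bare bench, larger.
- (247,379): on the bare bench, larger.

I choose the one on the mat and will check its size from close by. In the wrist picture the nut is at (178,154), with column tops at about (158,53) and (189,249).

```bash
python3 -m handwheel '[[[0,0,0,1,-0.7,0,1],[0,0,0,1,-0.7,0,1],[0,0,0,1,-0.7,0,1],[0,0,0,1,-0.7,0,1],[0,0,0,1,-0.7,0,1],[0,0,0,1,-0.7,0,1],[0,0,0,1,-0.7,0,1],[0,0,0,1,-0.7,0,1],[0,0,0,1,-0.7,0,1],[0,0,0,1,-0.7,0,1],[0,0,0,0,0,0,1],[0,0,0,0,0,0,1]]]'
python3 - <<'E'
from h import *
T=pose(); f=grab_frame("wrist")
Z={"wrench":.02,"nut":.115}
for n in Z:
    for d in cut_out(n,f)[:3]:
        v,u=np.nonzero(d["pixels"]); print(n,np.round(d["xy"]),round(d["p"],2),np.round(px2w(f,d["xy"],Z[n],T),3),u.min(),u.max(),v.min(),v.max())
M=c2w(f,T);print(M.round(3))
np.savez("w1.npz",im=f["image"],T=T,mount=f["mount"],vfov=f["vfov"],cx=f["cx"],cy=f["cy"])
save("c.png",cv2.resize(f["image"],(800,600)))
E
```

```text
time: 2.85
tool_pos: [0.5099, 0.2, 0.304]
tool_rot: [3.141, 0.0, 1.571]
ft_force: [-0.1, -0.7, -0.6]
grip_width: 0.0853
finger_force: 0.0
wrench [246.  76.] 0.7 [0.478 0.295 0.02 ] 168 341 53 113
nut [347. 365.] 0.66 [0.574 0.037 0.115] 325 371 343 386
[[ 1.     0.    -0.     0.511]
 [ 0.    -0.946 -0.323  0.282]
 [-0.     0.323 -0.946  0.374]
 [ 0.     0.     0.     1.   ]]
```

View pics/c.png

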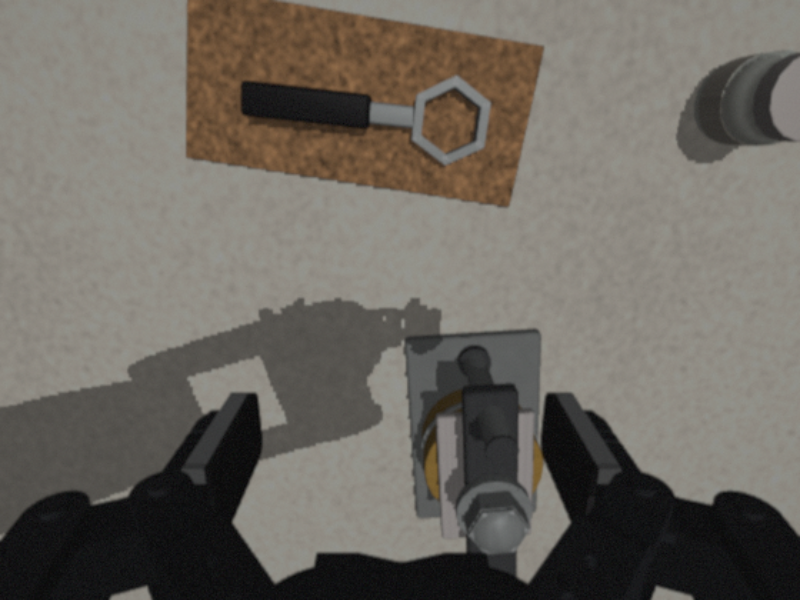

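```bash
python3 - <<'E'
from h import *
d=np.load("w1.npz"); f={k:d[k] for k in d}; f["image"]=f["im"]; T=f["T"]
def P(n,u,v,z): 
    p=px2w(f,(u*.7,v*.7),z,T); print(n,p.round(4)); return p
r=P("ring",451,120,.020)
for a in [(455,77),(488,100),(487,141),(447,163),(413,139),(417,96)]: P(" v",*a,.02)
e1=P("end",242,99,.028); e2=P("hstart",369,110,.028)
print("yaw from handle",np.degrees(np.arctan2(*(e2-e1)[1::-1])),np.degrees(np.arctan2(*(r-e1)[1::-1])),np.linalg.norm(r[:2]-e1[:2]))
c=[P("mat",*a,.004) for a in [(188,157),(508,207),(543,45),(188,0)]]
a,b=P("base",405,337,.012),P("base",540,331,.012); c2=P("base",417,517,.012); d2=P("base",535,517,.012)
print(np.degrees(np.arctan2(*(b-a)[1::-1])),np.linalg.norm(b-a), np.degrees(np.arctan2(*(a-c2)[1::-1])),np.degrees(np.arctan2(*(b-d2)[1::-1])))
t=P("col top",475,356,.132)
n=P("nut",496,521,.125); print(np.degrees(np.arctan2(*(t-n)[1::-1]))-90,np.linalg.norm((t-n)[:2]))
im=f["image"]; save("d.png",cv2.resize(im[300:420,280:440],None,fx=5,fy=5,interpolation=cv2.INTER_CUBIC))
E
```

```text
ring [0.545  0.2871 0.02  ]
 v [0.5467 0.3138 0.02  ]
 v [0.5693 0.2997 0.02  ]
 v [0.5701 0.2736 0.02  ]
 v [0.5431 0.259  0.02  ]
 v [0.5194 0.2749 0.02  ]
 v [0.5218 0.3022 0.02  ]
end [0.4073 0.2999 0.028 ]
hstart [0.4901 0.2932 0.028 ]
yaw from handle -4.632194493757734 -5.3037548688553455 0.1382738625488239
mat [0.357  0.2621 0.004 ]
mat [0.5911 0.2261 0.004 ]
mat [0.6071 0.3351 0.004 ]
mat [0.3708 0.3618 0.004 ]
base [0.5144 0.1239 0.012 ]
base [0.6218 0.1291 0.012 ]
base [ 0.5259 -0.0556  0.012 ]
base [ 0.6341 -0.0555  0.012 ]
2.7828059986040437 0.10752823585720794 93.67332846177426 93.80618169500468
col top [0.5512 0.1652 0.132 ]
nut [0.5713 0.0467 0.125 ]
9.609160990065902 0.12016667899153177
```

View pics/d.png

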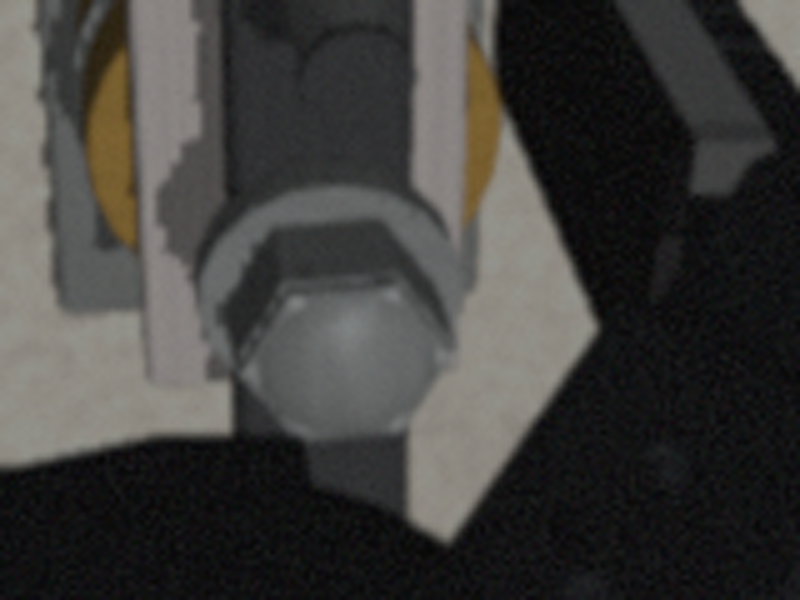

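```bash
python3 - <<'E'
from h import *
from scipy.optimize import least_squares
d=np.load("w1.npz"); f={k:d[k] for k in d}; f["image"]=f["im"]; T=f["T"]
def q(u,v): return (280+u/5,300+v/5)
top=[(287,296),(395,286),(452,357),(240,370)]; bot=[(277,230),(390,220)]
for p in top: print(px2w(f,q(*p),.120,T).round(4))
for p in bot: print(px2w(f,q(*p),.105,T).round(4))
def proj(x):
    r=[]
    for lst,z,ks in((top,.120,(2,1,0,3)),(bot,.105,(2,1))):
        for p,k in zip(lst,ks):
            a=x[2]+np.radians(30+60*(k-1)) if 0 else x[2]+np.radians({2:120,1:60,0:0,3:180}[k])
            w=[x[0]+.0208*np.cos(a),x[1]+.0208*np.sin(a),z]; r+=list(w2px(f,w,T)-q(*p))
    return np.array(r)
s=least_squares(proj,[.574,.036,0]); print(s.x,np.degrees(s.x[2]),s.fun.round(1))
# collar: centre of ellipse crop
print(px2w(f,q(330,262+20),.105,T).round(4))
E
```

```text
[0.5631 0.0483 0.12  ]
[0.5828 0.0506 0.12  ]
[0.5946 0.0342 0.12  ]
[0.5553 0.0311 0.12  ]
[0.5635 0.0502 0.105 ]
[0.5849 0.0525 0.105 ]
[0.57501435 0.03248306 0.08456249] 4.8450740060241335 [ 0.1 -1.1  1.3 -0.6  1.3 -0.  -1.1  0.3 -0.4  0.5 -1.2  1. ]
[0.5744 0.0379 0.105 ]
```

The wrist views show the mat wrench with ring centre (451,120), handle end (242,99) and length 138 mm, so it matches the description. The nut head corners are clear. I'm moving above the wrench grip.

```bash
python3 -m handwheel '[[[0,0,0,0.94,-0.45,0.8,1],[0,0,0,0.94,-0.45,0.8,1],[0,0,0,0.94,-0.45,0.8,1],[0,0,0,0.94,-0.45,0.8,1],[0,0,0,0.94,-0.45,0.8,1],[0,0,1,0,0,0,1],[0,0,1,0,0,0,1],[0,0,1,0,0,0,1],[0,0,1,0,0,0,1],[0,0,1,0,0,0,1],[0,0,1,0,0,0,1],[0,0,1,0,0,0,1],[0,0,1,0,0,0,1],[0,0,1,0,0,0,1],[0,0,1,0,0,0,1],[0,0,1,0,0,0,1],[0,0,1,0,0,0,1],[0,0,1,0,0,0,1],[0,0,1,0,0,0,1],[0,0,1,0,0,0,1]]]' >/dev/null
python3 -m handwheel '[[[0,0,0.82,0,0,0,0],[0,0,0,0,0,0,0]]]'
python3 - <<'E'
from h import *
T=pose(); f=grab_frame("wrist")
np.savez("w2.npz",im=f["image"],T=T,mount=f["mount"],vfov=f["vfov"],cx=f["cx"],cy=f["cy"])
print(sense()["joint_pos"].round(2)); c,s=np.cos(-.0855),np.sin(-.0855)
for p in ([.5451,.2872,.02],[.4654,.294,.028],[.4056,.2992,.028]): print(w2px(f,p,T))
save("e.png",cv2.resize(f["image"],(800,600)))
E
```

```text
time: 5.75
tool_pos: [0.4654, 0.2935, 0.2239]
tool_rot: [3.141, 0.0, -0.086]
ft_force: [0.0, -0.1, 0.3]
grip_width: 0.0516
finger_force: 0.0
[ 0.47 -0.03  1.95 -0.    1.22  2.12]
[278.83746017  95.5086819 ]
[279.033304   199.58546892]
[279.08123791 265.7103116 ]
```

View pics/e.png

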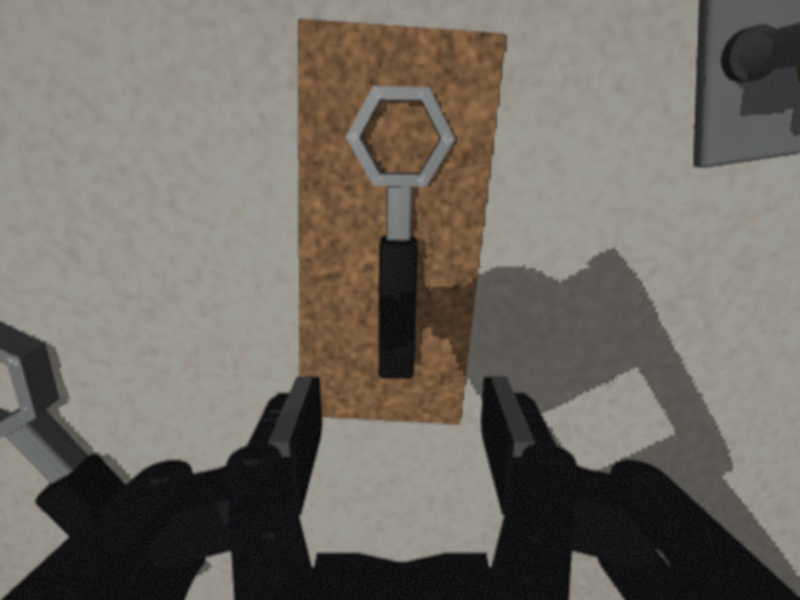

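The wrench sits centred between the fingers, with ring centre (401,137) and handle end (397,377), and about 1° of residual yaw. I'm descending and gripping.

```bash
python3 -m handwheel '[[[0,0,0.16,0,0,1,0],[0,0,0,0,0,1,0],[0,0,0,0,0,1,0],[0,0,0,0,0,1,0],[0,0,0,0,0,1,0],[0,0,0,0,0,1,0],[0,0,0,0,0,0.7,0],[0,0,0,0,0,0.5,0],[0,0,0,0,0,0,0]]]'
python3 -m handwheel '[[[0,0,0,0,0,0,-1],[0,0,0,0,0,0,-1],[0,0,0,0,0,0,-1],[0,0,0,0,0,0,-1],[0,0,0,0,0,0,-1],[0,0,0,0,0,0,-1]]]' 90
```

```text
time: 6.92
tool_pos: [0.4647, 0.2938, 0.0792]
tool_rot: [3.141, 0.001, -0.103]
ft_force: [0.6, -0.3, 0.3]
grip_width: 0.0421
finger_force: 0.0
time: 7.68
tool_pos: [0.4657, 0.2945, 0.0812]
tool_rot: [-3.14, -0.002, -0.103]
ft_force: [-0.8, 0.7, 5.7]
grip_width: 0.02
finger_force: 90.1
```

```bash
python3 -m handwheel '[[[0,0,0,0,0,-0.5,-1],[0,0,0,0,0,-1,-1],[0,0,0,0,0,-1,-1],[0,0,0,0,0,-1,-1],[0,0,0,0,0,-1,-1],[0,0,0,0,0,-1,-1],[0,0,0,0,0,-1,-1],[0,0,0,0,0,-1,-1],[0,0,0,0,0,-1,-1],[0,0,0,0,0,0,-1]]]'
python3 -m handwheel '[[[0,0,0,0.25,1,0,-1],[0,0,0,0.25,1,0,-1],[0,0,0,0.25,1,0,-1],[0,0,0,0.25,1,0,-1],[0,0,0,0.25,1,0,-1],[0,0,0,0.25,1,0,-1],[0,0,0,0.25,1,0,-1],[0,0,0,0.25,1,0,-1],[0,0,0,0.25,1,0,-1],[0,0,0,0.25,1,0,-1],[0,0,0,0.25,1,0,-1],[0,0,0,0.25,1,0,-1],[0,0,0,0.25,1,0,-1],[0,0,0,0.25,1,0,-1],[0,0,0,0.25,1,0,-1],[0,0,0,0,0,0,-1]]]' >/dev/null
python3 -m handwheel '[[[0,0,-0.8,0,0,0,-1],[0,0,-1,0,0,0,-1],[0,0,-1,0,0,0,-1],[0,0,-1,0,0,0,-1],[0,0,-1,0,0,0,-1],[0,0,-1,0,0,0,-1],[0,0,-1,0,0,0,-1],[0,0,0,0,0,0,-1],[0,0,0,0,0,0,-1]]]'
python3 - <<'E'
from h import *
T=pose(); f=grab_frame("wrist"); print(T.round(4))
np.savez("w3.npz",im=f["image"],T=T,mount=f["mount"],vfov=f["vfov"],cx=f["cx"],cy=f["cy"])
print(w2px(f,[.5748,.0335,.12],T),w2px(f,T[:3,3]+T[:3,0]*.08-[0,0,.06],T))
save("f.png",f["image"][:300])
E
```

```text
time: 8.93
tool_pos: [0.466, 0.2945, 0.2526]
tool_rot: [-3.139, -0.004, -0.103]
ft_force: [-0.4, -0.1, -3.3]
grip_width: 0.02
finger_force: 89.2
time: 12.05
tool_pos: [0.5085, -0.0121, 0.2496]
tool_rot: [-3.141, 0.0, 0.608]
ft_force: [0.4, -0.3, -4.1]
grip_width: 0.0201
finger_force: 89.2
[[ 8.208e-01  5.712e-01 -6.000e-04  5.085e-01]
 [ 5.712e-01 -8.208e-01  2.000e-04 -1.210e-02]
 [-4.000e-04 -5.000e-04 -1.000e+00  2.496e-01]
 [ 0.000e+00  0.000e+00  0.000e+00  1.000e+00]]
[278.90554815  95.29930399] [276.62612497  99.88025207]
```

View pics/f.png

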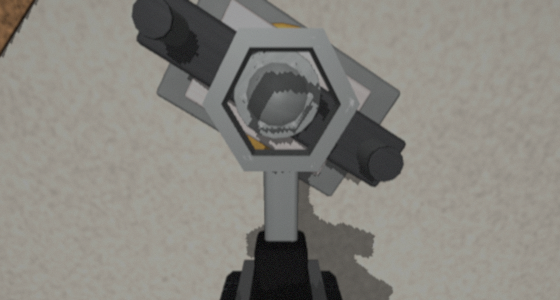

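The ring appears upright around the dome, with its centre at about (280,100). I'm lowering 28 mm and looking again.

```bash
python3 -m handwheel '[[[0,0,0,0,0,0.7,-1],[0,0,0,0,0,0.7,-1],[0,0,0,0,0,0,-1],[0,0,0,0,0,0,-1]]]'
python3 - <<'E'
from h import *
T=pose(); f=grab_frame("wrist")
np.savez("w4.npz",im=f["image"],T=T,mount=f["mount"],vfov=f["vfov"],cx=f["cx"],cy=f["cy"])
print(T[:3,3],w2px(f,[.5748,.0335,.12],T),w2px(f,[.5748,.0335,.105],T))
g=f["image"][20:180,180:380].astype(float); g=np.clip(255*(g/255)**.6,0,255).astype(np.uint8)
save("g.png",cv2.resize(g,None,fx=3.75,fy=3.75,interpolation=cv2.INTER_CUBIC))
E
```

```text
time: 12.6
tool_pos: [0.5089, -0.0121, 0.2217]
tool_rot: [-3.141, 0.0, 0.609]
ft_force: [-0.3, 0.1, -3.7]
grip_width: 0.0197
finger_force: 89.2
[ 0.50885634 -0.01211673  0.221666  ] [278.35708332  96.87371486] [278.56486171  96.24961477]
```

View pics/g.png

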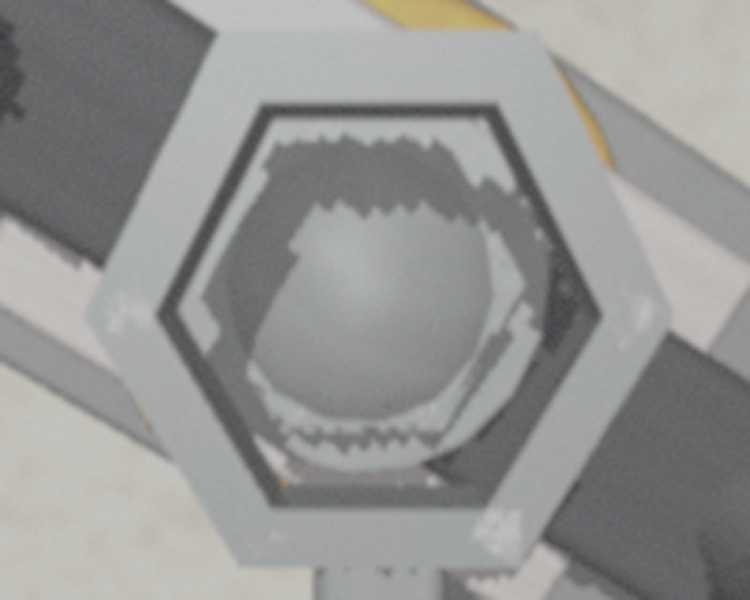

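The ring bore centre is at crop (381,308) and the nut head centre at crop (363,296), and the two hexagons are parallel within about 1°. I'm computing the shift.

```bash
python3 - <<'E'
from h import *
d=np.load("w4.npz"); f={k:d[k] for k in d}; f["image"]=f["im"]; T=f["T"]
q=lambda u,v:(180+u/3.75,20+v/3.75)
r=px2w(f,q(381,308),T[2,3]-.060,T); n=px2w(f,q(363,296),.12,T)
print(r,n,"tool delta mm",1e3*(T[:3,:3].T@(n-r))[:2], "ring in tool",1e3*(T[:3,:3].T@(r-T[:3,3])))
E
```

```text
[0.57485382 0.03174959 0.161666  ] [0.57361046 0.0335747  0.12      ] tool delta mm [ 0.03810956 -2.19569461] ring in tool [79.24419799  1.82187091 59.97465451]
```

```bash
cat > chk.py <<'E'
import sys; from plant import *
import numpy as np
s=sense(); f=s["ft_force"]; m=s["moment"]; print("F",f.round(1),"M",m.round(2),"p",s["tool_pos"].round(4),"r",s["tool_rot"].round(3))
if len(sys.argv)>1 and np.hypot(0,f[2]+3.7)>float(sys.argv[1]): sys.exit(1)
E
python3 -m handwheel '[[[0,0,0,-0.02,-0.1,0,-1],[0,0,0,0,0,0.5,-1],[0,0,0,0,0,0.5,-1],[0,0,0,0,0,0,-1]]]' >/dev/null; python3 chk.py 10 &&
python3 -m handwheel '[[[0,0,0,0,0,0.2,-1],[0,0,0,0,0,0,-1]]]' >/dev/null; python3 chk.py 10 &&
python3 -m handwheel '[[[0,0,0,0,0,0.2,-1],[0,0,0,0,0,0,-1]]]' >/dev/null; python3 chk.py 10 &&
python3 -m handwheel '[[[0,0,0,0,0,0.2,-1],[0,0,0,0,0,0,-1]]]' >/dev/null; python3 chk.py 10
```

```text
F [-0.8 -0.7 -4.5] M [-0.03  0.   -0.01] p [ 0.5067 -0.0106  0.2004] r [-3.14e+00  2.00e-03  6.09e-01]
F [ 1.7  0.9 -4.1] M [ 0.04 -0.18 -0.  ] p [ 0.5077 -0.0106  0.198 ] r [ 3.141e+00 -1.000e-03  6.090e-01]
F [-3.5 -0.4  5. ] M [0.28 0.14 0.2 ] p [ 0.508  -0.0109  0.1955] r [ 3.141e+00 -1.000e-03  6.100e-01]
F [ 2.7  2.7 -1.8] M [ 0.59 -0.53  0.11] p [ 0.508  -0.0104  0.1902] r [ 3.141e+00 -2.000e-03  6.090e-01]
```

```bash

python3 -m handwheel '[[[0,0,0,0,0,0.2,-1],[0,0,0,0,0,0,-1]]]' >/dev/null; python3 chk.py 15 &&
python3 -m handwheel '[[[0,0,0,0,0,0.15,-1],[0,0,0,0,0,0,-1]]]' >/dev/null; python3 chk.py 15 &&
python3 -m handwheel '[[[0,0,0,0,0,0.1,-1],[0,0,0,0,0,0,-1]]]' >/dev/null; python3 chk.py 15
```

```text
F [ 3.8  3.4 -0.2] M [ 0.77 -0.8   0.09] p [ 0.5081 -0.0104  0.1861] r [ 3.141e+00 -2.000e-03  6.090e-01]
F [4.1 4.3 0.4] M [ 0.83 -0.95  0.11] p [ 0.5081 -0.0104  0.1832] r [ 3.141e+00 -2.000e-03  6.090e-01]
F [3.6 4.1 0.9] M [ 0.92 -0.94  0.15] p [ 0.5082 -0.0104  0.1813] r [ 3.141e+00 -3.000e-03  6.090e-01]
```

```bash

python3 -m handwheel '[[[0,0,0,0.03,0,0.06,-1],[0,0,0,0,0,0,-1]]]' >/dev/null; python3 chk.py 12 &&
python3 -m handwheel '[[[0,0,0,0.02,0,0.06,-1],[0,0,0,0,0,0,-1]]]' >/dev/null; python3 chk.py 12 &&
python3 -m handwheel '[[[0,0,0,0,0,0.06,-1],[0,0,0,0,0,0,-1]]]' >/dev/null; python3 chk.py 12
```

```text
F [0.7 3.1 3.9] M [ 0.74 -0.48  0.16] p [ 0.5084 -0.0103  0.1806] r [ 3.141e+00 -1.000e-03  6.100e-01]
F [-5.   2.2 11.3] M [0.82 0.2  0.25] p [ 0.5085 -0.0104  0.1803] r [3.141e+00 1.000e-03 6.100e-01]
F [-5.   2.2 11.3] M [0.82 0.2  0.25] p [ 0.5085 -0.0104  0.1803] r [3.141e+00 1.000e-03 6.100e-01]
```

```bash

python3 -m handwheel '[[[0,0,1,0.005,-0.42,0,-1],[0,0,1,0.022,-0.42,0,-1],[0,0,0,0,0,0,-1]]]' >/dev/null; python3 chk.py; python3 -c "
from plant import *; import numpy as np
s=sense(); y=s['tool_rot'][2]; print(s['tool_pos'][:2]+.08*np.array([np.cos(y),np.sin(y)]),'pivot; want .5741 .0354')"
```

```text
F [0.6 3.7 8.2] M [ 0.83 -0.47  0.22] p [0.5006 0.0047 0.1803] r [ 3.14e+00 -3.00e-03  4.01e-01]
[0.57430247 0.03591594] pivot; want .5741 .0354
```

```bash

python3 -m handwheel '[[[0,0,1,0.022,-0.42,0,-1],[0,0,1,0.022,-0.42,0,-1],[0,0,1,0.022,-0.42,0,-1],[0,0,0,0,0,0,-1]]]' >/dev/null; python3 chk.py 20 &&
python3 -m handwheel '[[[0,0,1,0.022,-0.42,0,-1],[0,0,1,0.022,-0.42,0,-1],[0,0,1,0.022,-0.42,0,-1],[0,0,0,0,0,0,-1]]]' >/dev/null; python3 chk.py 20 &&
python3 -m handwheel '[[[0,0,1,0.022,-0.42,0,-1],[0,0,1,0.022,-0.42,0,-1],[0,0,1,0.022,-0.42,0,-1],[0,0,0,0,0,0,-1]]]' >/dev/null; python3 chk.py 20 ; python3 -c "
from plant import *; import numpy as np
s=sense(); y=s['tool_rot'][2]; print(s['time'],s['tool_pos'][:2]+.08*np.array([np.cos(y),np.sin(y)]),s['joint_pos'].round(2))"
```

```text
F [-1.1  2.5  8.3] M [ 0.41 -0.45  0.11] p [0.4946 0.0288 0.1803] r [ 3.14e+00 -3.00e-03  8.70e-02]
F [-2.4  1.2  9.2] M [ 0.01 -0.32 -0.02] p [0.4964 0.0536 0.1803] r [ 3.14e+00 -3.00e-03 -2.28e-01]
F [-2.5 -0.2  9.6] M [-0.28 -0.12 -0.13] p [0.5058 0.0766 0.1803] r [ 3.14e+00 -3.00e-03 -5.42e-01]
17.025 [0.57431059 0.03530837] [ 0.05 -0.07  2.07 -0.    1.14  2.16]
```

```bash
cat >> chk.py <<'E'
y=s['tool_rot'][2]; pv=np.array([.5742,.0355]); r=s['tool_pos'][:2]-pv
print("   Tnut",round(r[0]*f[1]-r[1]*f[0]+m[2],3),"yaw",round(np.degrees(y),1),"piv",(s['tool_pos'][:2]+.08*np.array([np.cos(y),np.sin(y)])).round(4),"t",s["time"],"tq",s["joint_torque"].round(1))
E
python3 -m handwheel '[[[0,0,0.5,0.005,-0.21,0,-1]]]' >/dev/null; python3 chk.py
python3 -m handwheel '[[[0,0,0.5,0.005,-0.21,0,-1]]]' >/dev/null; python3 chk.py
python3 -m handwheel '[[[0,0,0,0,0,0,-1]]]' >/dev/null; python3 chk.py
```

```text
F [-3.  -1.1  9.6] M [-0.59  0.07  0.37] p [0.5077 0.0797 0.1803] r [ 3.139e+00 -3.000e-03 -5.940e-01]
   Tnut 0.573 yaw -34.1 piv [0.574  0.0349] t 17.15 tq [ -0.3 -25.4 -29.4   0.8  -0.5  -0.1]
F [-3.  -1.4  9.6] M [-0.65  0.13  0.32] p [0.5101 0.083  0.1802] r [ 3.139e+00 -3.000e-03 -6.470e-01]
   Tnut 0.553 yaw -37.1 piv [0.5739 0.0348] t 17.275 tq [ -0.1 -25.6 -29.4   0.9  -0.6  -0. ]
F [-2.9 -1.2 10.8] M [-0.53  0.02  0.02] p [0.5103 0.0832 0.1802] r [ 3.139e+00 -3.000e-03 -6.460e-01]
   Tnut 0.23 yaw -37.0 piv [0.5741 0.035 ] t 17.4 tq [  0.1 -25.3 -29.4   0.6  -0.4   0.2]
```

Torque reads 0.55 N m while moving and the pivot holds steady, so the nut is turning; it has gone about 66° so far. Next I unload the play, lift, swing back 60° and refit.

```bash

python3 -m handwheel '[[[0,0,-1,0.022,0.42,0,-1],[0,0,0,0,0,-0.1,-1],[0,0,0,0,0,0,-1]]]' >/dev/null; python3 chk.py
python3 -m handwheel '[[[0,0,0,0,0,-0.5,-1],[0,0,0,0,0,-0.6,-1],[0,0,0,0,0,0,-1]]]' >/dev/null; python3 chk.py
python3 -m handwheel '[[[0,0,-1,0.022,0.42,0,-1],[0,0,-1,0.022,0.42,0,-1],[0,0,-1,0.022,0.42,0,-1],[0,0,-1,0.022,0.42,0,-1],[0,0,-1,0.022,0.42,0,-1],[0,0,-1,0.022,0.42,0,-1],[0,0,-1,0.022,0.42,0,-1],[0,0,-1,0.022,0.42,0,-1],[0,0,-1,0.022,0.42,0,-1],[0,0,-1,0.022,0.42,0,-1],[0,0,0,0,0,0,-1],[0,0,0,0,0,0,-1]]]' >/dev/null; python3 chk.py
python3 - <<'E'
from h import *
T=pose(); f=grab_frame("wrist")
np.savez("w5.npz",im=f["image"],T=T,mount=f["mount"],vfov=f["vfov"],cx=f["cx"],cy=f["cy"])
g=f["image"][20:180,180:380].astype(float); g=np.clip(255*(g/255)**.6,0,255).astype(np.uint8)
save("i.png",cv2.resize(g,None,fx=3.75,fy=3.75,interpolation=cv2.INTER_CUBIC))
E
```

```text
F [ 1.  -1.3  3.4] M [-0.31 -0.49  0.01] p [0.5051 0.0765 0.1807] r [ 3.14e+00 -1.00e-03 -5.43e-01]
   Tnut 0.057 yaw -31.1 piv [0.5736 0.0352] t 17.775 tq [  0.5 -27.9 -30.7   0.4   0.5  -0. ]
F [ 0.3 -0.  -3.7] M [0.01 0.   0.03] p [0.5041 0.077  0.2017] r [ 3.14e+00  2.00e-03 -5.43e-01]
   Tnut 0.02 yaw -31.1 piv [0.5726 0.0357] t 18.15 tq [ -0.1 -31.4 -36.2  -0.    0.    0. ]
F [ 0.6  0.8 -3.6] M [-0.04  0.01  0.04] p [ 0.5027 -0.0029  0.2015] r [-3.14e+00  2.00e-03  5.03e-01]
   Tnut 0.015 yaw 28.8 piv [0.5728 0.0357] t 19.65 tq [ -0.2 -30.3 -36.   -0.    0.    0. ]
```

View pics/i.png

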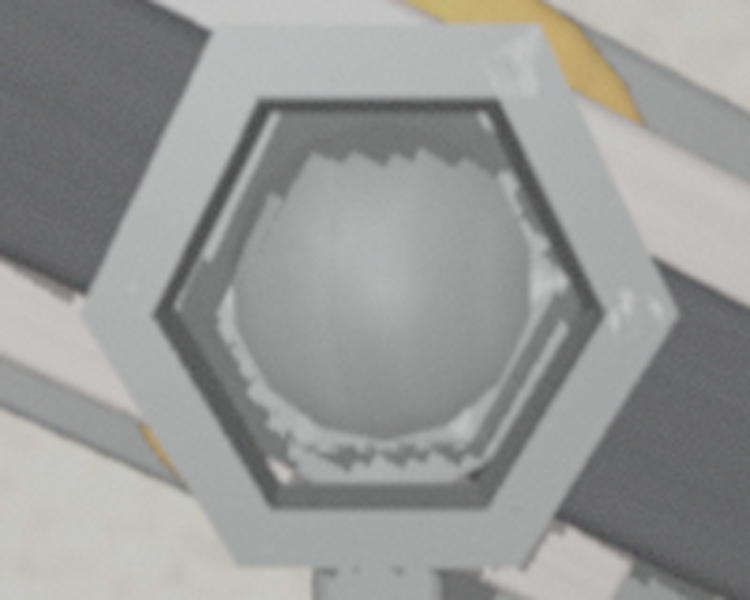

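The ring and the nut head are again concentric and parallel: bore centre at crop (381,305), head at about (382,298). I'm descending.

```bash

python3 -m handwheel '[[[0,0,0,0.02,0.02,0.3,-1],[0,0,0,0,0,0,-1]]]' >/dev/null; python3 chk.py 10 &&
python3 -m handwheel '[[[0,0,0,0,0,0.2,-1],[0,0,0,0,0,0,-1]]]' >/dev/null; python3 chk.py 10 &&
python3 -m handwheel '[[[0,0,0,0,0,0.2,-1],[0,0,0,0,0,0,-1]]]' >/dev/null; python3 chk.py 10 &&
python3 -m handwheel '[[[0,0,0,0,0,0.2,-1],[0,0,0,0,0,0,-1]]]' >/dev/null; python3 chk.py 10
```

```text
F [-0.8  0.2 -3.2] M [0.04 0.   0.02] p [ 0.5036 -0.0031  0.1958] r [-3.141e+00  1.000e-03  5.050e-01]
   Tnut -0.022 yaw 28.9 piv [0.5736 0.0356] t 19.95 tq [ -0.  -30.4 -35.7  -0.   -0.    0. ]
F [-0.   0.5 -3.9] M [0.14 0.02 0.07] p [ 0.5039 -0.0032  0.1922] r [-3.141  0.     0.505]
   Tnut 0.03 yaw 28.9 piv [0.5739 0.0355] t 20.2 tq [ -0.4 -30.8 -35.6  -0.2   0.    0.1]
F [ 1.   0.8 -2.1] M [ 0.16 -0.07  0.02] p [ 0.5039 -0.0032  0.1882] r [-3.141  0.     0.505]
   Tnut 0.002 yaw 28.9 piv [0.574  0.0355] t 20.45 tq [ -0.7 -30.7 -35.2  -0.3   0.1   0.1]
F [ 0.9  1.6 -3.3] M [ 0.32 -0.15  0.09] p [ 0.504  -0.0032  0.1843] r [-3.141 -0.     0.505]
   Tnut 0.013 yaw 28.9 piv [0.574  0.0355] t 20.7 tq [ -1.  -30.6 -34.8  -0.4   0.2   0.1]
```

```bash
cat > tq.py <<'E'
import sys; from plant import *
import numpy as np
s=sense(); f=s["ft_force"]; m=s["moment"]; y=s['tool_rot'][2]; r=s['tool_pos'][:2]-np.array([.5741,.0355])
t=r[0]*f[1]-r[1]*f[0]+m[2]; print("T",round(t,2),"yaw",round(np.degrees(y),2),"F",f.round(1),"z",s["tool_pos"][2].round(4),"piv",(s['tool_pos'][:2]+.08*np.array([np.cos(y),np.sin(y)])).round(4),"t",round(s["time"],2))
sys.exit(t>float(sys.argv[1]))
E
python3 -m handwheel '[[[0,0,0,0,0,0.2,-1],[0,0,0,0,0,0,-1]]]' >/dev/null; python3 tq.py 9
python3 -m handwheel '[[[0,0,0,0,0,0.06,-1],[0,0,0,0,0,0,-1]]]' >/dev/null; python3 tq.py 9
python3 -m handwheel '[[[0,0,1,0.022,-0.42,0,-1]]]' >/dev/null; python3 tq.py 0.9 &&
python3 -m handwheel '[[[0,0,0.5,0.005,-0.21,0,-1]]]' >/dev/null; python3 tq.py 0.9 &&
python3 -m handwheel '[[[0,0,0.5,0.005,-0.21,0,-1]]]' >/dev/null; python3 tq.py 0.9 &&
python3 -m handwheel '[[[0,0,0.5,0.005,-0.21,0,-1]]]' >/dev/null; python3 tq.py 0.9
```

```text
T -0.0 yaw 28.92 F [ 0.3  1.9 -0.1] z 0.181 piv [0.5743 0.0354] t 20.95
T -0.1 yaw 28.94 F [-4.4  2.5  4.8] z 0.1806 piv [0.5743 0.0353] t 21.2
T 0.32 yaw 22.8 F [-2.   4.9  4.8] z 0.1806 piv [0.5746 0.0353] t 21.32
T 0.32 yaw 22.8 F [-2.   4.9  4.8] z 0.1806 piv [0.5746 0.0353] t 21.32
T 0.32 yaw 22.8 F [-2.   4.9  4.8] z 0.1806 piv [0.5746 0.0353] t 21.32
T 0.32 yaw 22.8 F [-2.   4.9  4.8] z 0.1806 piv [0.5746 0.0353] t 21.32False
False
False
False
False
False
```

```bash
sed -i 's/sys.exit(t>float(sys.argv\[1\]))/sys.exit(int(t>float(sys.argv[1])))/' tq.py
python3 -m handwheel '[[[0,0,0.5,0.005,-0.21,0,-1]]]' >/dev/null; python3 tq.py 0.9 &&
python3 -m handwheel '[[[0,0,0.5,0.005,-0.21,0,-1]]]' >/dev/null; python3 tq.py 0.9 &&
python3 -m handwheel '[[[0,0,0.5,0.005,-0.21,0,-1]]]' >/dev/null; python3 tq.py 0.9 &&
python3 -m handwheel '[[[0,0,0.25,0.002,-0.105,0,-1]]]' >/dev/null && python3 tq.py 0.9 &&
python3 -m handwheel '[[[0,0,0.25,0.002,-0.105,0,-1]]]' >/dev/null && python3 tq.py 0.9 &&
python3 -m handwheel '[[[0,0,0.25,0.002,-0.105,0,-1]]]' >/dev/null && python3 tq.py 0.9 &&
python3 -m handwheel '[[[0,0,0.25,0.002,-0.105,0,-1]]]' >/dev/null && python3 tq.py 0.9
```

```text
T 0.44 yaw 19.92 F [-1.9  2.3  3.9] z 0.1806 piv [0.5746 0.0355] t 21.45
T 0.5 yaw 16.93 F [-1.9  1.5  4.5] z 0.1806 piv [0.5746 0.0354] t 21.57
T 0.59 yaw 13.93 F [-2.2  0.2  3.8] z 0.1806 piv [0.5746 0.0354] t 21.7
T 0.53 yaw 12.46 F [-2.7  0.9  5.6] z 0.1806 piv [0.5746 0.0354] t 21.82
T 0.5 yaw 10.96 F [-2.7  0.7  6. ] z 0.1806 piv [0.5746 0.0353] t 21.95
T 0.58 yaw 9.46 F [-3.5  0.6  6.9] z 0.1806 piv [0.5746 0.0353] t 22.07
T 0.55 yaw 7.95 F [-2.5  0.5  5.5] z 0.1806 piv [0.5746 0.0352] t 22.2
```

```bash

python3 -m handwheel '[[[0,0,0.25,0.002,-0.105,0,-1]]]' >/dev/null && python3 tq.py 0.9 &&
python3 -m handwheel '[[[0,0,0.25,0.002,-0.105,0,-1]]]' >/dev/null && python3 tq.py 0.9 &&
python3 -m handwheel '[[[0,0,0.25,0.002,-0.105,0,-1]]]' >/dev/null && python3 tq.py 0.9 &&
python3 -m handwheel '[[[0,0,0.25,0.002,-0.105,0,-1]]]' >/dev/null && python3 tq.py 0.9 &&
python3 -m handwheel '[[[0,0,0.25,0.002,-0.105,0,-1]]]' >/dev/null && python3 tq.py 0.9 &&
python3 -m handwheel '[[[0,0,0.25,0.002,-0.105,0,-1]]]' >/dev/null && python3 tq.py 0.9 &&
python3 -m handwheel '[[[0,0,0.25,0.002,-0.105,0,-1]]]' >/dev/null && python3 tq.py 0.9 &&
python3 -m handwheel '[[[0,0,0.25,0.002,-0.105,0,-1]]]' >/dev/null && python3 tq.py 0.9 &&
python3 -m handwheel '[[[0,0,0.25,0.002,-0.105,0,-1]]]' >/dev/null && python3 tq.py 0.9 &&
python3 -m handwheel '[[[0,0,0.25,0.002,-0.105,0,-1]]]' >/dev/null && python3 tq.py 0.9 &&
python3 -m handwheel '[[[0,0,0.25,0.002,-0.105,0,-1]]]' >/dev/null && python3 tq.py 0.9 &&
python3 -m handwheel '[[[0,0,0.25,0.002,-0.105,0,-1]]]' >/dev/null && python3 tq.py 0.9 &&
python3 -m handwheel '[[[0,0,0.25,0.002,-0.105,0,-1]]]' >/dev/null && python3 tq.py 0.9 &&
python3 -m handwheel '[[[0,0,0.25,0.002,-0.105,0,-1]]]' >/dev/null && python3 tq.py 0.9 &&
python3 -m handwheel '[[[0,0,0.25,0.002,-0.105,0,-1]]]' >/dev/null && python3 tq.py 0.9 &&
python3 -m handwheel '[[[0,0,0.25,0.002,-0.105,0,-1]]]' >/dev/null && python3 tq.py 0.9
```

```text
T 0.52 yaw 6.45 F [-3.6  0.6  5.8] z 0.1805 piv [0.5746 0.0352] t 22.32
T 0.54 yaw 4.95 F [-3.6 -0.1  6.1] z 0.1805 piv [0.5745 0.0352] t 22.45
T 0.57 yaw 3.45 F [-3.9 -0.7  6. ] z 0.1806 piv [0.5746 0.0352] t 22.57
T 0.54 yaw 1.95 F [-3.2  0.6  5.9] z 0.1805 piv [0.5745 0.0351] t 22.7
T 0.52 yaw 0.44 F [-3.9  0.4  6.5] z 0.1805 piv [0.5745 0.0351] t 22.82
T 0.54 yaw -1.06 F [-4.  -0.   6.1] z 0.1805 piv [0.5745 0.0351] t 22.95
T 0.51 yaw -2.56 F [-4.4 -0.2  6.1] z 0.1806 piv [0.5745 0.0351] t 23.07
T 0.52 yaw -4.06 F [-5.  -0.4  7. ] z 0.1806 piv [0.5745 0.0351] t 23.2
T 0.64 yaw -5.56 F [-3.9 -0.8  7.5] z 0.1806 piv [0.5745 0.0351] t 23.32
T 0.55 yaw -7.07 F [-4.6 -0.7  7.4] z 0.1805 piv [0.5745 0.0351] t 23.45
T 0.53 yaw -8.57 F [-4.8 -0.3  7.6] z 0.1805 piv [0.5745 0.035 ] t 23.57
T 0.61 yaw -10.06 F [-5.3  0.1  6.6] z 0.1806 piv [0.5745 0.035 ] t 23.7
T 1.19 yaw -11.5 F [-6.  -2.9  7.5] z 0.1805 piv [0.5744 0.0348] t 23.82
```

```bash
python3 -m handwheel '[[[0,0,0,0,0,0,-1]]]' >/dev/null; python3 tq.py 0.9; python3 -m handwheel '[[[0,0,0.1,0,-0.042,0,-1]]]' >/dev/null; python3 tq.py 0.9
```

```text
T 0.94 yaw -11.47 F [-6.1 -2.3  7.5] z 0.1805 piv [0.5744 0.0349] t 23.95
T 1.34 yaw -12.04 F [-5.7 -3.9  8. ] z 0.1805 piv [0.5744 0.0347] t 24.07
```

Torque holds at 0.94 N m after settling and rises to 1.34 for a further 0.6°, so the screw is firm. I'm stopping here, centring the play and lifting off.

```bash
python3 -m handwheel '[[[0,0,-0.5,0.005,0.21,0,-1],[0,0,-0.6,0.008,0.25,0,-1],[0,0,0,0,0,-0.1,-1],[0,0,0,0,0,0,-1]]]' >/dev/null; python3 tq.py 0.9;  python3 -m handwheel '[[[0,0,0,0,0,-0.5,-1],[0,0,0,0,0,-1,-1],[0,0,0,0,0,-1,-1],[0,0,0,0,0,-1,-1],[0,0,0,0,0,0,-1],[0,0,0,0,0,0,-1]]]'; python3 tq.py 0.9
```

```text
T -0.05 yaw -5.64 F [0.2 0.9 0.3] z 0.1811 piv [0.5742 0.0351] t 24.57
time: 25.32
tool_pos: [0.4938, 0.0433, 0.2498]
tool_rot: [3.141, 0.003, -0.098]
ft_force: [0.2, 0.2, -3.6]
grip_width: 0.0195
finger_force: 90.1
T -0.01 yaw -5.59 F [ 0.2  0.2 -3.6] z 0.2498 piv [0.5734 0.0355] t 25.32
```

```bash
python3 -m handwheel '[[[0,0,0.05,-0.207,-0.95,0,-1],[0,0,0,-0.207,-0.95,0,-1],[0,0,0,-0.207,-0.95,0,-1],[0,0,0,-0.207,-0.95,0,-1],[0,0,0,-0.207,-0.95,0,-1],[0,0,0,-0.207,-0.95,0,-1],[0,0,0,-0.207,-0.95,0,-1],[0,0,0,-0.207,-0.95,0,-1],[0,0,0,-0.207,-0.95,0,-1],[0,0,0,-0.207,-0.95,0,-1],[0,0,0,-0.207,-0.95,0,-1],[0,0,0,-0.207,-0.95,0,-1],[0,0,0,-0.207,-0.95,0,-1],[0,0,0,0,0,0,-1]]]'
python3 -m handwheel '[[[0,0,0,0,0,1,-1],[0,0,0,0,0,1,-1],[0,0,0,0,0,1,-1],[0,0,0,0,0,1,-1],[0,0,0,0,0,1,-1],[0,0,0,0,0,1,-1],[0,0,0,0,0,1,-1],[0,0,0,0,0,0.8,-1],[0,0,0,0,0,0,-1],[0,0,0,0,0,0,-1]]]'
python3 -m handwheel '[[[0,0,0,0,0,0.2,-1],[0,0,0,0,0,0.2,-1],[0,0,0,0,0,0,-1]]]' >/dev/null; python3 chk.py 5 &&
python3 -m handwheel '[[[0,0,0,0,0,0.1,-1],[0,0,0,0,0,0,-1]]]' >/dev/null; python3 chk.py 5 &&
python3 -m handwheel '[[[0,0,0,0,0,0.05,-1],[0,0,0,0,0,0,-1]]]' >/dev/null; python3 chk.py 5
```

```text
time: 27.08
tool_pos: [0.466, 0.2959, 0.2514]
tool_rot: [-3.142, -0.0, -0.101]
ft_force: [-0.1, -0.4, -2.4]
grip_width: 0.0199
finger_force: 90.1
time: 28.32
tool_pos: [0.4667, 0.2948, 0.0959]
tool_rot: [-3.141, -0.001, -0.103]
ft_force: [-0.3, -0.5, -2.9]
grip_width: 0.0201
finger_force: 90.1
F [-0.4  0.9 -3.2] M [-0.01  0.03  0.01] p [0.466  0.2944 0.087 ] r [ 3.141e+00  1.000e-03 -1.030e-01]
   Tnut 0.013 yaw -5.9 piv [0.5456 0.2862] t 28.7 tq [ -0.  -38.6 -31.6  -0.   -0.   -0. ]
F [-0.4  0.6 -3.2] M [ 0.02 -0.01  0.02] p [0.4661 0.2944 0.0852] r [ 3.141  0.    -0.103]
   Tnut 0.057 yaw -5.9 piv [0.5457 0.2862] t 28.95 tq [ -0.  -38.6 -31.4  -0.   -0.    0. ]
F [ 0.3  0.2 -3.9] M [ 0.   -0.01  0.04] p [0.4662 0.2945 0.0842] r [ 3.142  0.    -0.103]
   Tnut -0.076 yaw -5.9 piv [0.5457 0.2863] t 29.2 tq [ -0.  -38.6 -31.3  -0.   -0.    0. ]
```

```bash

python3 -m handwheel '[[[0,0,0,0,0,0.1,-1],[0,0,0,0,0,0,-1]]]' >/dev/null; python3 chk.py 3 &&
python3 -m handwheel '[[[0,0,0,0,0,0.05,-1],[0,0,0,0,0,0,-1]]]' >/dev/null && python3 chk.py 3 &&
python3 -m handwheel '[[[0,0,0,0,0,0.05,-1],[0,0,0,0,0,0,-1]]]' >/dev/null && python3 chk.py 3 &&
python3 -m handwheel '[[[0,0,0,0,0,0.05,-1],[0,0,0,0,0,0,-1]]]' >/dev/null && python3 chk.py 3 &&
python3 -m handwheel '[[[0,0,0,0,0,0.05,-1],[0,0,0,0,0,0,-1]]]' >/dev/null && python3 chk.py 3
```

```text
F [-0.   0.8 -3.6] M [ 0.02 -0.01 -0.01] p [0.4662 0.2945 0.0822] r [ 3.142  0.    -0.103]
   Tnut -0.092 yaw -5.9 piv [0.5457 0.2863] t 29.45 tq [ -0.  -38.6 -31.1  -0.   -0.    0. ]
F [-0.7 -0.6  0. ] M [-0.09  0.47  0.05] p [0.4663 0.2945 0.0817] r [ 3.141  0.    -0.103]
```

```bash

python3 -m handwheel '[[[0,0,0,0,0,0.04,-1],[0,0,0,0,0,0,-1]]]' >/dev/null; python3 chk.py
python3 -m handwheel '[[[0,0,0,0,0,0,0],[0,0,0,0,0,0,0],[0,0,0,0,0,0,0],[0,0,0,0,0,0,0],[0,0,0,0,0,0,0]]]' 20
python3 -m handwheel '[[[0,0,0,0,0,-0.5,0],[0,0,0,0,0,-1,0],[0,0,0,0,0,-1,0],[0,0,0,0,0,-1,0],[0,0,0,0,0,-1,0],[0,0,0,0,0,-1,0],[0,0,0,0,0,-1,0],[0,0,0,0,0,-1,0],[0,0,0,0,0,0,0],[0,0,0,0,0,0,0]]]'
python3 - <<'E'
from h import *
f=grab_frame("wrist"); g=grab_frame("side")
save("j.png",cv2.resize(np.hstack([f["image"],g["image"]]),(800,300),interpolation=cv2.INTER_AREA))
E
```

```text
F [-1.4 -1.1  5.5] M [-0.32  0.87  0.17] p [0.4664 0.2946 0.0814] r [ 3.141  0.    -0.103]
   Tnut 0.649 yaw -5.9 piv [0.546  0.2864] t 29.95 tq [  0.2 -35.1 -29.4   0.   -1.2   0.1]
time: 30.58
tool_pos: [0.4662, 0.2945, 0.0805]
tool_rot: [-3.142, -0.0, -0.103]
ft_force: [-0.3, 0.2, -0.0]
grip_width: 0.0426
finger_force: 0.0
time: 31.82
tool_pos: [0.4659, 0.2943, 0.2299]
tool_rot: [3.141, 0.001, -0.103]
ft_force: [0.6, 0.1, -0.4]
grip_width: 0.0426
finger_force: 0.0
```

View pics/j.png

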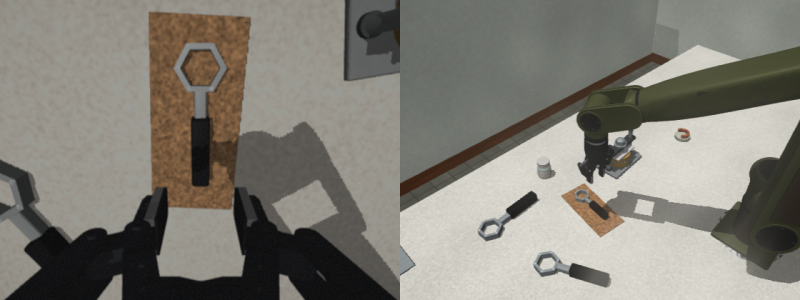

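The wrench lies flat inside the mat, ring at (200,65) and handle end at (201,185), and the gripper is clear. The jar and cast are where they were. I'm handing in.

```bash
python3 -c "
from plant import *
print(hand_in())"
```

```text
the job is handed in; nothing more can be done
None
```

I tightened the press with the mat's ring wrench in two swings, about 100° clockwise, until it came up firm. The wrench is back flat on its mat and released, the cast, jar and cup were not touched, and the job was handed in at about 32 s.

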